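# Show which bottle the loose stopper belongs in

### The job

Show a new helper, by pointing only, where the loose stopper belongs. First point at the loose silicone stopper: bring the fingertips to a few centimetres directly above it and hold them there for two full seconds; then point in the same way, a few centimetres directly above its mouth, at the one bottle that has no stopper, for two seconds, and finish the program still pointing there. Do not touch, shift or pick up anything.

Things in the scene. Friction and masses are not known exactly. Their poses are not given: they have to be found in the camera images.
- loose_stopper: The loose grey silicone bottle stopper, standing upside down on its cap in the upper box that also holds the can and the mug. Cap 32 mm wide and 14 mm high, at the bottom; above it the ribbed plug, about 18 mm wide and 26 mm long, points up; 40 mm high in all. Origin: centre of its underside, 78 mm above the shelf; z up. Nothing stands within 50 mm of its axis but the box's near long wall (rim 65 mm above the box floor), whose inner face is 25 to 45 mm away.
- loose_stopper_top (a point): Centre of the top of the loose stopper (top of its upturned plug), 118 mm above the shelf: the point to point at first.
- open_bottle: Green glass 330 ml bottle, empty, standing upright: 61 mm in diameter up to 105 mm, then a shoulder tapering to a slim neck (29 mm wide at 158 mm up). The only one of the three without a stopper: it ends in a bare lip 26 mm wide with an open bore of 18 mm, 195 mm up. Origin: centre of its underside; z up.
- open_mouth (a point): Centre of the open bottle's mouth, level with its lip, 195 mm above the bottle's underside and 273 mm above the shelf: the point to point at second.
- stoppered_bottle_1: Green glass 330 ml bottle, empty, standing upright: 61 mm in diameter up to 105 mm, then a shoulder tapering to a slim neck (29 mm wide at 158 mm up). A stopper is pushed fully in: its grey cap, 32 mm wide, covers the lip and tops out 209 mm up. Origin: centre of its underside; z up. The three bottles stand in a row, in any order, axes at least 80 mm apart.
- stoppered_bottle_2: The second stoppered bottle, the same as the first: 61 mm in diameter, 209 mm to the top of its grey cap. Origin: centre of its underside; z up.
- can: Empty aluminium drinks can, upright, 66 mm in diameter, 115 mm high, in the upper box with the loose stopper. Origin: centre of its underside; z up. A bystander.
- mug: White ceramic mug, upright, 80 mm in diameter, 95 mm high, handle standing out 37 mm along its +y, in the upper box with the loose stopper. Origin: centre of its underside; z up. A bystander.
- bottle_boxes: Two blue plastic stacking containers, one nested on the other, fixed to the shelf; each is 300 mm long (along this body's y) by 200 mm (along x) by 75 mm high, walls 3 mm. Origin: centre of the underside of the lower one, on the shelf; z up. Its rim is 143 mm above the shelf and the inside floor of the upper box 78 mm above the shelf. The upper one holds the three bottles, in a row along its length. This stack may be the left or the right one.
- odds_boxes: Two blue plastic stacking containers, one nested on the other, fixed to the shelf; each is 300 mm long (along this body's y) by 200 mm (along x) by 75 mm high, walls 3 mm. Origin: centre of the underside of the lower one, on the shelf; z up. Its rim is 143 mm above the shelf and the inside floor of the upper box 78 mm above the shelf. The upper one holds the loose stopper (in its half nearer the robot), and the can and the mug (in the far half).

How it is judged:
By the outcome, as a careful person would: the job done as asked, in the order asked, and still so for the second after the job is handed in, with the robot touching nothing.
It also fails if it takes over 48 s, if anything falls off the work surface, if the arm or the gripper's body presses on something with over 40 N, if the wrist force passes 120 N, or if a joint passes its speed limit or range.

### The arm

A 6-joint arm with a two-finger parallel gripper is mounted at the origin on the work surface. World frame = base frame: x ahead of the robot, y to its left, z up, the work surface at z = 0. Lengths are in m, angles in rad, forces in N, time in s.
With the tool pointing down it reaches from about 0.425 to 0.95 m from the base axis. Payload 3.5 kg.
Tool frame: the origin (TCP) lies between the finger pads; the fingertips stand 14 mm ahead of it and the grasp point (between the pads) lies 5 mm behind it (ctrl.tip_extent is the distance from the TCP to the fingertips, in m); x points along the fingers, z is the direction in which the jaws open and shut, and the axes are right-handed (so a half turn about x gives the same grasp; the last joint's range is limited). The gripper opens to 85 mm and grips with 20 to 120 N. Pads are 22 mm wide; open, the fingers measure 114 mm over their backs; the gripper's body (76 mm by 85 mm) begins 54 mm behind the grasp point. The pads swing forward as they close: fully open they stand 13 mm farther back than shut.
Start: joints at [1.057, 0.286, 1.577, -0, 1.279, -0.15], TCP at [0.24, 0.631, 0.245] pointing down, gripper open.
Joint ranges: [-2.77, 2.77], [-0.9, 2.22], [0.21, 2.48], [-1.53, 4.67], [0.24, 2.81], [-2.84, 2.84]. Speed limits (rad/s): [2.79, 2.79, 3.14, 3.14, 3.14, 3.14].

### API

Orientations are given as a unit quaternion [x, y, z, w].
In Python, from plant import ctrl gives the robot as it stands.
- The arm moves only by the tool move_arm, never from a script. Its argument "commands" is one flat list of numbers, 4 for each row, row after row: the shift along the tool's x, y, z in units of 25 mm (1.0 is 25 mm), then the turn about the tool's x in units of 5 degrees (1.0 is 5 degrees). A call has 1 to 20 rows; each row shifts and turns the commanded pose from where the row before left it, along the tool's axes as they then stand; what a row does not reach is not made up. A row lasts 1/8 s, in which the tool goes at most 62.5 mm and 10.7 degrees, less where a joint would pass 70% of its speed; a pose out of reach is approached as far as the arm can. A call is refused whole if a number of a shift passes 1 or a number of a turn 1, either way. A call with a gripper value outside its range is refused whole. "jaw" is the finger opening in mm, from 0 to 85.4, set as the call begins (left out, the last holds). The fingers move at their own pace and stop on an object; "force" is the grip in N (left out, the last holds). Time passes only in rows, so rows that do not move let the fingers close. It gives the time, the measured TCP pose, the force and the opening at its end, in the units of the state.
- ctrl.get_state(): the state, without advancing time (a new reading comes with each control period).
- ctrl.read_camera(name): name is "side" or "top" or "wrist"; returns the picture (480x640x3 uint8, red, green, blue); there is no depth.
- ctrl.get_calibration(name): a dict with "camera_matrix" (3x3 intrinsics, pixels), "k1" (the pictures are not rectified: a ray, as slopes to the right and down, at radius r is drawn at 1 + k1 r^2 times it, then the intrinsics apply), "camera_from_world" (4x4, takes a point from world to camera coordinates); the wrist camera has in their place "mount" (4x4, takes a point from camera to tool coordinates, whose origin is the TCP and whose axes are the tool frame's). Camera axes: x right, y down, z forward; pixel columns grow to the right and rows downward; lengths in m; the calibration is good to about 2 mm. A picture is of the moment at which its call begins: read the wrist's pose just before it. get_calibration takes no time and is no camera call.
- ctrl.sign_off(): hands the job in, once; it reports no verdict.
The state is a dict: "time": time; "qpos": joint angles; "dq": joint speeds; "joint_efforts": joint torques, N m; "eef_pos": TCP position; "tcp_rot": TCP orientation; "contact_force": force on the tool from outside, world axes, zero at the start; "wrist_torque": the same for the moment, N m; "opening": opening from 0.0 (shut) to 1.0 (fully open).
Only numpy, scipy, OpenCV 4.12 (cv2) and the standard library are available. Lean on these libraries where they do the work, as an engineer would, in place of code of your own. Each camera call takes 0.05 s, during which the arm holds its last target.

## Working session

There is one attempt and no reset: what is moved stays moved. The work goes in short steps, Python scripts to look and compute and a tool call to move; the robot and the scene stay as the last step left them, time stands still between calls to the robot, and variables do not carry over. Pictures are saved under pics/ and viewed, and the job is handed in when it is done.

Besides the shell and the picture viewer there is one more tool, called after "Call:" as name(argument=value, ...) on one line, values as JSON. move_arm: Moves the arm, as the interface text tells. Its arguments: {"type":"object","properties":{"commands":{"type":"array"},"jaw":{"type":"number"},"force":{"type":"number"}},"required":["commands"]}

```bash
mkdir -p pics; python3 - <<'E'
from plant import ctrl
import cv2
s=ctrl.get_state();print(s['time'],s['eef_pos'],s['tcp_rot'],s['opening'])
for n in ('top','side','wrist'):
    cv2.imwrite(f'pics/{n}0.png',ctrl.read_camera(n)[:,:,::-1]);print(n,ctrl.get_calibration(n))
E
```

```text
0.0 [0.23984508 0.63028596 0.24393983] [-0.40166238  0.58295019  0.40093273  0.58145452] 1.0006257195118917
top {'camera_matrix': array([[507.66029083,   0.        , 325.6830059 ],
       [  0.        , 507.66029083, 251.76930009],
       [  0.        ,   0.        ,   1.        ]]), 'k1': -0.1360704001752679, 'camera_from_world': array([[-0.00680841, -0.99902345, -0.04365547,  0.01903108],
       [-0.99028539,  0.01279928, -0.1384595 ,  0.56810666],
       [ 0.13888304,  0.04228869, -0.98940546,  0.99177654],
       [ 0.        ,  0.        ,  0.        ,  1.        ]])}
side {'camera_matrix': array([[497.8929049 ,   0.        , 315.44591411],
       [  0.        , 497.8929049 , 243.46325195],
       [  0.        ,   0.        ,   1.        ]]), 'k1': 0.022787690174159454, 'camera_from_world': array([[ 0.93491379, -0.35412898, -0.0229971 , -0.51712396],
       [-0.20343462, -0.48172129, -0.85238428,  0.27839513],
       [ 0.29077578,  0.80158422, -0.52240997,  0.86683966],
       [ 0.        ,  0.        ,  0.        ,  1.        ]])}
wrist {'camera_matrix': array([[347.19592029,   0.        , 313.82758275],
       [  0.        , 347.19592029, 239.33613528],
       [  0.        ,   0.        ,   1.        ]]), 'k1': -0.054280601536789305, 'mount': array([[ 9.12088291e-04, -2.62842864e-01,  9.64838223e-01,
        -1.29338208e-01],
       [-2.36017024e-03, -9.64836503e-01, -2.62840165e-01,
         6.70490715e-02],
       [ 9.99996799e-01, -2.03744902e-03, -1.50036998e-03,
        -8.40249574e-04],
       [ 0.00000000e+00,  0.00000000e+00,  0.00000000e+00,
         1.00000000e+00]])}
```

View pics/top0.png

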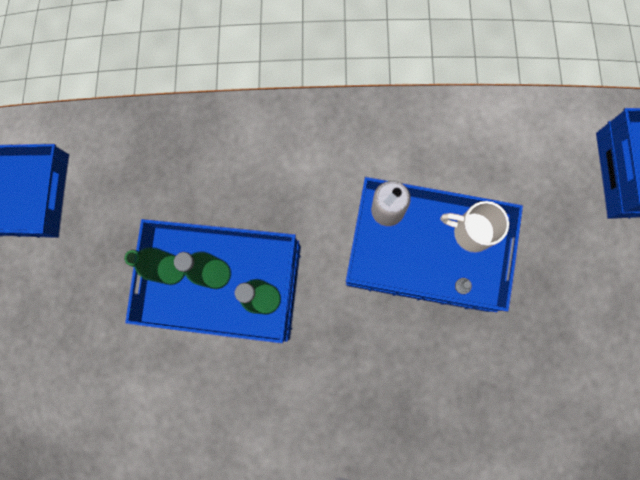

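View pics/side0.png

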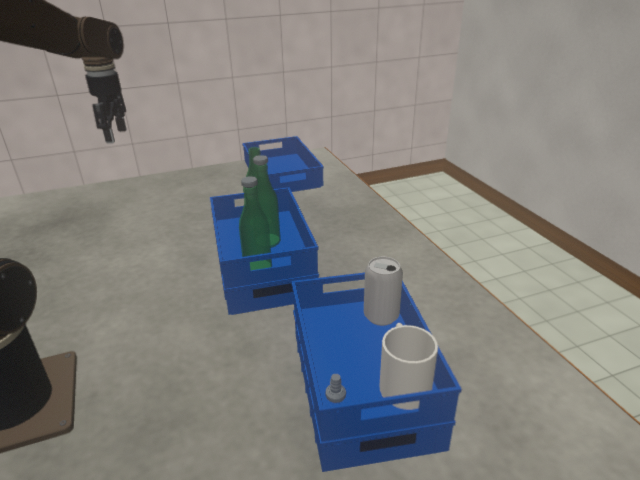

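View pics/wrist0.png

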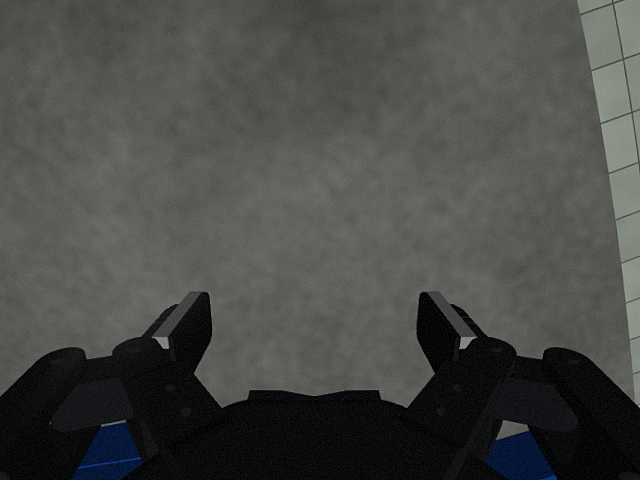

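```bash
python3 - <<'E'
import cv2,numpy as np
t=cv2.imread('pics/top0.png');s=cv2.imread('pics/side0.png')
f=lambda im,x,y:cv2.resize(im[y:y+50,x:x+66],(396,300),interpolation=cv2.INTER_CUBIC)
a=np.hstack([f(t,100,232),f(t,432,260)]);b=np.hstack([f(s,230,140),f(s,303,360)])
cv2.imwrite('pics/zoom0.png',np.vstack([a,b]))
E
```

```text
(no output)
```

View pics/zoom0.png

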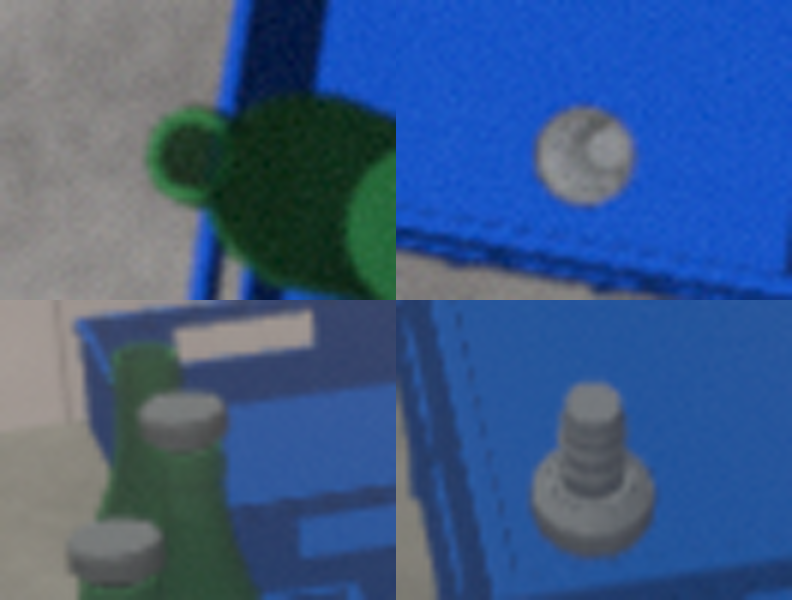

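```bash
cat > h.py <<'E'
import numpy as np
from plant import ctrl
def ray(n,uv,T=None):
    c=ctrl.get_calibration(n);K=c['camera_matrix'];d=(np.array(uv)-K[:2,2])/K[0,0]
    p=d.copy()
    for _ in range(20): p=d/(1+c['k1']*(p@p))
    v=np.array([*p,1]);
    if T is None: T=np.linalg.inv(c['camera_from_world'])
    return T[:3,3],T[:3,:3]@v/np.linalg.norm(v)
def tri(rs):
    A=sum(np.eye(3)-np.outer(d,d) for o,d in rs);b=sum((np.eye(3)-np.outer(d,d))@o for o,d in rs)
    return np.linalg.solve(A,b)
def plane(r,z): o,d=r;return o+d*(z-o[2])/d[2]
E
python3 - <<'E'
from h import *
for n,a,b,z in (('stop',(467.5,285),(335.8,375.5),.118),('mouth',(131.3,258),(254.5,148.7),.273),('capR',(244.5,293),None,.287),('capM',(183,261.5),None,.287)):
    r=ray('top',a);print(n,'top',plane(r,z))
    if b: q=ray('side',b);print(' side',plane(q,z),'tri',tri([r,q]))
for n,p in (('boxL',[(142,221),(298,236),(284,341),(127,323)]),('odds',[(366,179),(521,206),(508,309),(348,286)])):
    print(n,[plane(ray('top',x),.143).round(3) for x in p])
from scipy.spatial.transform import Rotation as R
print(R.from_quat(ctrl.get_state()['tcp_rot']).as_matrix().round(4))
E
```

```text
stop top [ 0.49154863 -0.25325661  0.118     ]
 side [ 0.4937932  -0.25050553  0.118     ] tri [ 0.49205737 -0.25281508  0.12073961]
mouth top [0.52940993 0.32007097 0.273     ]
 side [0.53188911 0.31752369 0.273     ] tri [0.53098929 0.32020926 0.27204072]
capR top [0.47106746 0.12849507 0.287     ]
capM top [0.52103623 0.22763828 0.287     ]
boxL [array([0.618, 0.36 , 0.143]), array([0.584, 0.06 , 0.143]), array([0.393, 0.085, 0.143]), array([0.424, 0.382, 0.143])]
odds [array([ 0.69 , -0.067,  0.143]), array([ 0.635, -0.355,  0.143]), array([ 0.445, -0.32 ,  0.143]), array([ 0.491, -0.031,  0.143])]
[[-9.000e-04 -9.346e-01  3.558e-01]
 [-1.700e-03  3.558e-01  9.346e-01]
 [-1.000e+00  3.000e-04 -1.900e-03]]
```

Call:
move_arm(commands=[-1,0,0,0,-1,0,0,0,-1,0,0,0,-1,0,0,0,-1,0,0,0,0,-1,-0.8,0,0,-1,-0.8,0,0,-1,-0.8,0,0,-1,-0.8,0,0,-1,-0.8,0,0,-1,-0.8,0,0,-1,-0.8,0,0,-1,-0.8,0,0,-1,-0.8,0,0,-1,-0.8,0], jaw=0)

```text
time: 2.02
eef_pos: [0.4029, 0.3539, 0.3699]
tcp_rot: [-0.401, 0.582, 0.401, 0.582]
contact_force: [0.2, 0.4, -0.9]
opening: 0.003
```

```bash
python3 - <<'E'
from h import *
from scipy.spatial.transform import Rotation as R
s=ctrl.get_state();M=R.from_quat(s['tcp_rot']).as_matrix();print(s['time'],s['eef_pos'],s['qpos'],s['opening'],ctrl.tip_extent)
print(M.T@(np.array([.55,.1,.365])-s['eef_pos'])/.025)
E
```

```text
2.025 [0.40287903 0.35392887 0.36991455] [ 5.31548818e-01 -9.25700409e-02  1.76078932e+00 -5.15229904e-05
  1.47398941e+00 -6.75520791e-01] 0.002972123667227017 0.014
[ 0.1972303  -9.11337451 -7.39900502]
```

Call:
move_arm(commands=[0,-1,-0.8,0,0,-1,-0.8,0,0,-1,-0.8,0,0,-1,-0.8,0,0,-1,-0.8,0,0,-1,-0.8,0,0,-1,-0.8,0,0,-1,-0.8,0,0,-1,-0.8,0,0,-0.2,-1,0,0,-0.2,-1,0,0,-0.2,-1,0,0,-0.2,-1,0,0,-0.2,-1,0,0,-0.2,-1,0,0,-0.2,-1,0,0,-0.2,-1,0,0,-0.2,-1,0,0,-0.2,-1,0])

```text
time: 4.4
eef_pos: [0.5062, -0.1455, 0.3699]
tcp_rot: [-0.401, 0.582, 0.402, 0.582]
contact_force: [0.9, 0.0, 0.9]
opening: 0.002
```

```bash
python3 - <<'E'
from h import *
from scipy.spatial.transform import Rotation as R
s=ctrl.get_state();M=R.from_quat(s['tcp_rot']).as_matrix();print(s['time'],s['eef_pos'],s['qpos'])
print(M.T@(np.array([.492,-.252,.25])-s['eef_pos'])/.025)
E
```

```text
4.4 [ 0.50623857 -0.14545761  0.36990464] [-4.72562087e-01 -1.14906161e-01  1.78133852e+00  3.39384090e-05
  1.47584077e+00 -1.67960596e+00]
[ 4.79507266 -0.98720481 -4.18599196]
```

Call:
move_arm(commands=[0.8,-0.2,-0.8,0,1,-0.2,-0.8,0,1,-0.2,-0.8,0,1,-0.2,-0.8,0,0.8,-0.2,-0.6,0,0,0,0,0,0,0,0,0])

```text
time: 5.28
eef_pos: [0.4966, -0.2423, 0.2559]
tcp_rot: [-0.402, 0.582, 0.401, 0.582]
contact_force: [-0.2, 0.4, -0.3]
opening: -0.0
```

```bash
python3 - <<'E'
from h import *
import cv2
from scipy.spatial.transform import Rotation as R
s=ctrl.get_state();M=R.from_quat(s['tcp_rot']).as_matrix();print(s['time'],s['eef_pos'])
print(M.T@(np.array([.492,-.252,.167])-s['eef_pos'])/.025)
for n in ('wrist','top','side'): cv2.imwrite(f'pics/{n}1.png',ctrl.read_camera(n)[:,:,::-1])
c=ctrl.get_calibration('wrist');T=np.eye(4);T[:3,:3]=M;T[:3,3]=s['eef_pos'];T=T@c['mount']
np.save('T1.npy',T)
p=np.linalg.inv(T)@[.492,-.252,.118,1];p=p[:2]/p[2];p*=1+c['k1']*(p@p);print(p*c['camera_matrix'][0,0]+c['camera_matrix'][:2,2])
E
```

```text
5.275 [ 0.49656296 -0.24225154  0.25590528]
[ 3.55612741  0.03473591 -0.42983005]
[301.83015855 231.25283556]
```

View pics/wrist1.png

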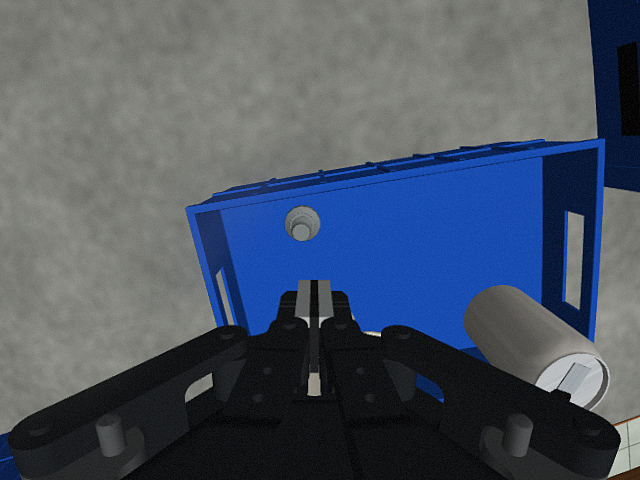

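View pics/side1.png

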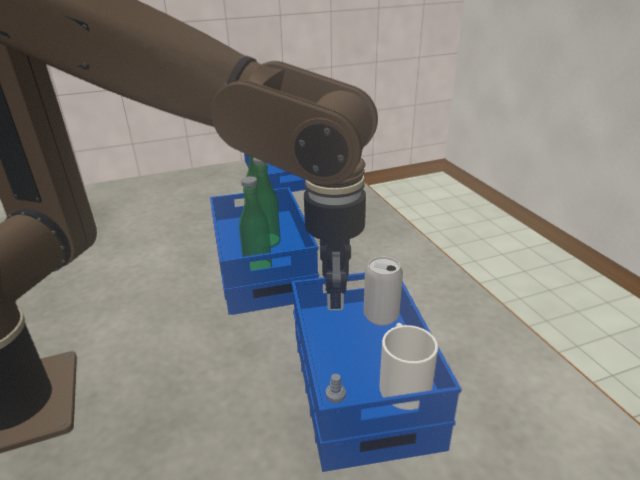

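The wrist picture shows the plug top at about (301, 232), against a predicted (302, 231), so the estimate agrees. I'll descend and hold.

Call:
move_arm(commands=[0.9,0,-0.1,0,0.9,0,-0.1,0,0.9,0,-0.1,0,0.8,0,-0.1,0,0,0,0,0,0,0,0,0,0,0,0,0,0,0,0,0])

```text
time: 6.42
eef_pos: [0.4931, -0.252, 0.1689]
tcp_rot: [-0.402, 0.582, 0.401, 0.582]
contact_force: [-1.0, 0.1, 1.0]
opening: -0.003
```

```bash
python3 - <<'E'
from h import *
import cv2
from scipy.spatial.transform import Rotation as R
s=ctrl.get_state();M=R.from_quat(s['tcp_rot']).as_matrix();print(s['time'],s['eef_pos'])
print('tip',s['eef_pos']+M[:,0]*.014, M.T@(np.array([.492,-.252,.167])-s['eef_pos'])/.025)
c=ctrl.get_calibration('wrist');T=np.eye(4);T[:3,:3]=M;T[:3,3]=s['eef_pos'];T=T@c['mount']
p=np.linalg.inv(T)@[.492,-.252,.118,1];p=p[:2]/p[2];p*=1+c['k1']*(p@p);print(p*c['camera_matrix'][0,0]+c['camera_matrix'][:2,2])
ims=[cv2.resize(ctrl.read_camera('wrist')[160:400,160:480,::-1],(400,300)),cv2.resize(ctrl.read_camera('side')[260:440,220:460,::-1],(400,300))]
cv2.imwrite('pics/p2.png',np.hstack(ims))
E
```

```text
6.425 [ 0.4930779  -0.25199327  0.16885609]
tip [ 0.49309723 -0.25200858  0.15485611] [ 0.07418424  0.04032571 -0.01554684]
[315.27485152 268.87609432]
```

View pics/p2.png

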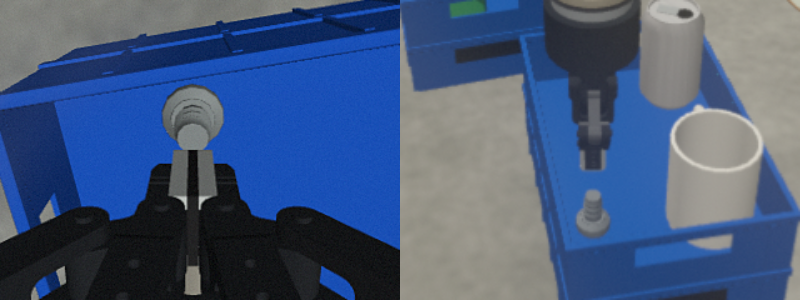

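The tips are about 37 mm above the plug. The plug top is at (314, 269) in the wrist view, as predicted. Now the full hold.

Call:
move_arm(commands=[0,0,0,0,0,0,0,0,0,0,0,0,0,0,0,0,0,0,0,0,0,0,0,0,0,0,0,0,0,0,0,0,0,0,0,0,0,0,0,0,0,0,0,0,0,0,0,0,0,0,0,0,0,0,0,0,0,0,0,0,0,0,0,0,0,0,0,0,0,0,0,0,0,0,0,0,0,0,0,0])

```text
time: 9.02
eef_pos: [0.4926, -0.2518, 0.1678]
tcp_rot: [-0.401, 0.582, 0.401, 0.582]
contact_force: [0.3, -0.5, 0.4]
opening: -0.001
```

Call:
move_arm(commands=[-1,0,0,0,-1,0,0,0,-1,0,0,0,-1,0,0,0,-1,0,0,0,-1,0,0,0,-1,0,0,0,-1,0,0,0,-1,0,0,0,0,0.3,1,0,0,0.3,1,0,0,0.3,1,0,0,0.3,1,0,0,0.3,1,0,0,0.3,1,0,0,0.3,1,0,0,0.3,1,0,0,0.3,1,0,0,0.3,1,0,0,0.3,1,0])

```text
time: 11.52
eef_pos: [0.5133, 0.0355, 0.3928]
tcp_rot: [-0.401, 0.582, 0.401, 0.582]
contact_force: [0.7, 0.1, -0.8]
opening: 0.001
```

Call:
move_arm(commands=[0,0.3,1,0,0,0.3,1,0,0,0.3,1,0,0,0.3,1,0,0,0.3,1,0,0,0.3,1,0,0,0.3,1,0,0,0.3,1,0,0,0.3,1,0,0,0,0,0,0,0,0,0])

```text
time: 12.9
eef_pos: [0.5303, 0.2684, 0.3927]
tcp_rot: [-0.401, 0.582, 0.401, 0.582]
contact_force: [0.3, -0.2, -0.2]
opening: -0.0
```

```bash
cat > look.py <<'E'
from h import *
import cv2,sys
from scipy.spatial.transform import Rotation as R
s=ctrl.get_state();M=R.from_quat(s['tcp_rot']).as_matrix();print(s['time'],s['eef_pos'])
print('tip',s['eef_pos']+M[:,0]*.014, M.T@(np.array([.530,.319,.323])-s['eef_pos'])/.025)
c=ctrl.get_calibration('wrist');T=np.eye(4);T[:3,:3]=M;T[:3,3]=s['eef_pos'];T=T@c['mount']
p=np.linalg.inv(T)@[.530,.319,.273,1];p=p[:2]/p[2];p*=1+c['k1']*(p@p);print(p*c['camera_matrix'][0,0]+c['camera_matrix'][:2,2])
ims=[cv2.resize(ctrl.read_camera('wrist')[160:400,160:480,::-1],(400,300)),cv2.resize(ctrl.read_camera('top')[180:360,60:300,::-1],(400,300))]
cv2.imwrite(f'pics/{sys.argv[1]}.png',np.hstack(ims))
E
python3 look.py p3
```

```text
12.9 [0.53029957 0.26843431 0.39271769]
tip [0.53029644 0.26842553 0.37871769] [2.7874405  0.73091155 1.8878556 ]
[380.10745362 214.01749168]
```

View pics/p3.png

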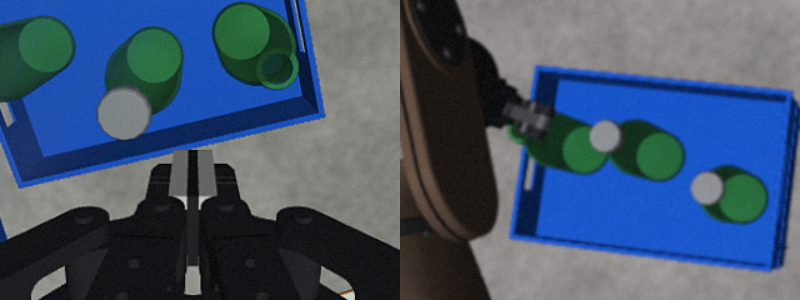

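The mouth is at about (381, 214) in the wrist view, against a predicted (380, 214). Next I'll move over it, then descend.

Call:
move_arm(commands=[0,0.4,0.9,0,0,0.35,1,0,0,0,0,0,0.9,0,0,0,0.9,0,0,0,0.9,0,0,0,0,0,0,0,0,0,0,0,0,0,0,0])

```text
time: 14.12
eef_pos: [0.5303, 0.3198, 0.3271]
tcp_rot: [-0.401, 0.581, 0.401, 0.583]
contact_force: [0.3, -0.2, 0.0]
opening: 0.002
```

```bash
python3 look.py p4
```

```text
14.125 [0.53033485 0.31982099 0.32711947]
tip [0.5303708  0.3198337  0.31311953] [ 0.16471418  0.00116273 -0.03574679]
[314.152486   268.47578421]
```

View pics/p4.png

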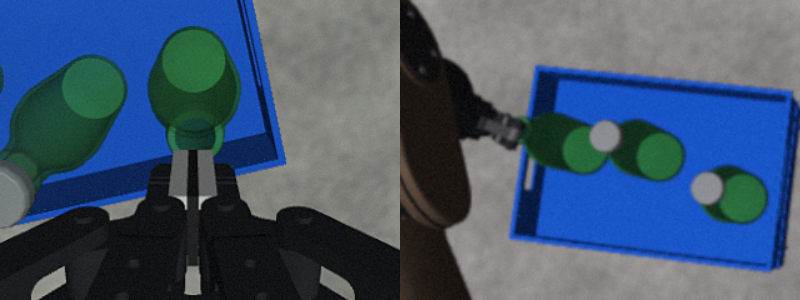

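The mouth is at about (316, 269), directly below the tips, against a predicted (314, 268). I'll lower slightly and hold.

Call:
move_arm(commands=[0.2,0,0,0,0,0,0,0,0,0,0,0,0,0,0,0,0,0,0,0,0,0,0,0,0,0,0,0,0,0,0,0,0,0,0,0,0,0,0,0,0,0,0,0,0,0,0,0,0,0,0,0,0,0,0,0,0,0,0,0,0,0,0,0,0,0,0,0,0,0,0,0,0,0,0,0,0,0,0,0])

```text
time: 16.73
eef_pos: [0.5297, 0.3199, 0.3203]
tcp_rot: [-0.401, 0.582, 0.401, 0.582]
contact_force: [-0.3, -0.0, 0.2]
opening: -0.003
```

Call:
move_arm(commands=[0,0,0,0,0,0,0,0,0,0,0,0,0,0,0,0,0,0,0,0,0,0,0,0])

```text
time: 17.48
eef_pos: [0.5297, 0.3199, 0.3203]
tcp_rot: [-0.401, 0.582, 0.401, 0.582]
contact_force: [-0.1, 0.4, -0.1]
opening: -0.0
```

```bash
python3 look.py p5; python3 -c "
from plant import ctrl
print(ctrl.sign_off())"
```

```text
17.475 [0.52972793 0.31994269 0.32033155]
tip [0.52972843 0.31994275 0.30633155] [-0.10673766 -0.02359021 -0.03136614]
[314.51853004 274.03178567]
the job is handed in; nothing more can be done
None
```

I pointed at the loose stopper and then at the open bottle, and handed the job in at about 17.6 s with the arm still pointing at the bottle.

- **Stopper:** With the gripper shut, I held the fingertips about 36 mm above the top of its plug for at least 2.5 s. They were within about 1 mm sideways of its estimated position.
- **Open bottle:** This is the leftmost in the row, the only one without a grey cap. I held the fingertips about 33 mm above its mouth for over 3 s, again within about 1 mm sideways of the estimate.

**Checks:** The wrist camera put both targets within about 2 pixels of where I predicted. The top and side cameras differed by about 3–4 mm on each, and I used values in between. Contact force readings stayed at noise level, about 1 N or less, and nothing looked moved in the pictures I viewed. I saved a last picture just before handing in but did not view it, so the final check rests on the measured position alone.

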